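# Nudge the carrier plate onto the dock's locating pins and close the keeper

### The arm

A 6-joint arm with a two-finger parallel gripper is mounted at the origin on a cart in front of the work surface, level with it; the furniture and walls round the work are solid. World frame = base frame: x ahead of the robot, y to its left, z up, the work surface at z = 0. Lengths are in mm, angles in rad, forces in N, time in s.
With the tool pointing down it reaches from about 400 to 925 mm from the base axis. Payload 12.5 kg.
Tool frame: the origin (TCP) lies midway between the tips of the shut fingers; the grasp point (between the pads) lies 19 mm behind it (env.pinch_z is the z of the grasp point in the tool frame, in mm); z points along the fingers, y is the line along which they close (so a half turn about z gives the same grasp; the last joint's range is limited). The gripper opens to 95 mm and grips with 3 to 60 N. Pads are 20 mm wide; open, the fingers measure 119 mm over their backs; the gripper's body (75 mm by 180 mm) begins 59 mm behind the grasp point.
Start: joints at [1.182, 0.491, 1.559, -0, 1.092, -0.106], TCP at [174.386, 600.197, 214.661] pointing down, gripper open.
Joint ranges: [-3.1, 3.1], [-0.84, 2.19], [0.05, 2.79], [-1.13, 4.28], [0.06, 2.93], [-2.69, 2.69]. Speed limits (rad/s): [2.22, 2.22, 2.79, 3.14, 3.14, 3.14].

### API

Orientations are given as [roll, pitch, yaw] about the fixed x, y, z axes, in that order (R = Rz(yaw) Ry(pitch) Rx(roll)).
In Python, from cell import env, eyes gives the robot as it stands.
- The arm moves only by the shell command python3 -m inch 'ROWS'. ROWS is JSON, a list of rows, each a list of 3 entries, a list of its own where there are three numbers: the shift along the tool's x, y, z in units of 60 mm (1.0 is 60 mm), then the turn about the tool's z in units of 5 degrees (1.0 is 5 degrees), then the closure, from -1 (fully open) to 1 (shut). In form: [[[tx, ty, tz], turn, claw], ...]. A call has exactly 10 rows; each row shifts and turns the commanded pose from where the row before left it, along the tool's axes as they then stand; what a row does not reach is not made up. A row lasts 1/8 s, in which the tool goes at most 62.5 mm and 10.7 degrees, less where a joint would pass 70% of its speed; a pose out of reach is approached as far as the arm can. A call is refused whole if a number of a shift passes 1 or a number of a turn 1, either way. A call with a gripper value outside its range is refused whole. The fingers move at their own pace and stop on an object; the grip force is fixed at half the most. Time passes only in rows, so rows that do not move let the fingers close, or fill a call up. It gives the time, the measured TCP pose, the force, the opening and the grip force at its end, in the units of the state.
- env.state(): the state, without advancing time (a new reading comes with each control period).
- eyes.read_camera(name): name is "side" or "top" or "wrist"; returns a dict with "pixels" (480x640x3 uint8, red, green, blue), "fx", "fy", "cx", "cy" (pixels), "extrinsics" (4x4, takes a point from world to camera coordinates). Camera axes: x right, y down, z forward; pixel columns grow to the right and rows downward; lengths in mm; the calibration is good to about 2 mm. A picture is of the moment at which its call begins. There is no depth.
- env.job_done(): hands the job in; it is judged then, once.
Trained networks look in a picture, given as the dict that the camera call returned (one of the last four; its "shot" number tells which), for a name from the list of things; names that differ only in an ending like _2 or _b are one class to them, and where a whole thing is asked for, a point or a joint stands for the part that bears it (a point fixed in the world has none). Each returns a list of dicts, best first, with "score" (0 to 1); they miss things now and then, are a little off and sometimes report something else, mostly with a low value. They report only what shows in the picture. A call takes as long as a camera call.
- eyes.boxes_of(name, picture): "centre" ([row, column] in pixels, amid what is visible of it).
- eyes.cut_out(name, picture): "mask" (480x640 bool, what is visible of it) and "centre" ([row, column] in pixels, amid what is visible of it).
- eyes.spot_point(name, picture): "centre" ([row, column] in pixels: a listed point, or the origin of a listed thing).
The state is a dict: "t": time; "joints": joint angles; "qvel": joint speeds; "tau": joint torques, N m; "eef_pos": TCP position; "tcp_rot": TCP orientation; "ft_force": force on the tool from outside, world axes, zero at the start; "moment": the same for the moment, N m; "opening": opening from 0.0 (shut) to 1.0 (fully open); "grip_force": force on a finger pad.
Only numpy, scipy, OpenCV 4.12 (cv2) and the standard library are available. Lean on these libraries where they do the work, as an engineer would, in place of code of your own. Each camera call takes 0.05 s, during which the arm holds its last target. There are 200 camera calls.

### The job

The loose carrier plate lies askew on top of the dock's two locating pins. Without picking the plate up, nudge it by its edges until its round hole and its slot drop over the pins and it lies flat on the dock, then swing the keeper arm round over the corner of the plate as far as it goes, and let go. Leave the jar, bottle and timer standing where they are.

Things in the scene. Friction and masses are not known exactly. Their poses are not given: they have to be found in the camera images.
- dock: Fixed aluminium slab, 200 (x) x 260 (y) x 15 mm, on the bench. Origin: centre of its underside, z up; its +x points roughly away from the robot, +y roughly to the robot's left. Two steel pins, 12 mm thick, with domed tops, stand 7 mm proud of it at x = 0, y = -35 and y = +35 mm. The keeper's post (18 mm, foot 22 mm in diameter) stands at x = 75, y = 92 mm.
- dock_top (a point): Centre of the dock's upper face, 15 mm above the bench; axes as the dock's.
- pin_a (a point): Top centre of the pin that takes the plate's round hole (dock x = 0, y = -35, 22 mm above the bench).
- pin_b (a point): Top centre of the pin that takes the plate's slot (dock x = 0, y = +35, 22 mm above the bench).
- plate: Loose dark steel plate, 100 (x) x 140 (y) x 10 mm, about 0.4 kg. Origin: centre of its underside, z up. Through hole of 15.5 mm at y = -35 mm; straight-ended slot 15.5 (x) by 26 mm (y) at y = +35 mm. Slides by plain friction, 2 to 5 N. Seated, its axes lie along the dock's and its centre on the dock's centre, underside on the dock's top.
- plate_mid (a point): The plate's origin. At the start the plate rests on the pin tops, tipped a few degrees; this point lies 12 to 28 mm from the dock's centre towards the dock's -y and up to 26 mm either way along its x; the plate is turned up to 0.3 rad from the dock.
- plate_hole (a point): Centre of the plate's round hole, at the underside.
- plate_slot (a point): Centre of the plate's slot, at the underside.
- keeper (a joint): Angle (rad) of the keeper, a steel bar 58 x 16 x 8 mm turning about a vertical axis at dock x = 75, y = 92 mm. 0: it points along the dock's +x; grows counter-clockwise from above (1.57: +y; 3.14: -x); stop at 3.95, over the seated plate's corner. Starts at 0.6 to 1.6. Stays where left; about 1 N at the peg turns it. Underside 28.5 mm above the bench, 3.5 mm over the seated plate.
- keeper_peg (a point): Middle of the upright round black peg on the keeper by which it is pushed: 12 mm in diameter, 48 mm from the pivot axis, from 36.5 to 60.5 mm above the bench; this point is at 48.5 mm.
- jar: White specimen jar with a yellow lid, 62 mm in diameter, 69 mm high, standing on the near left corner of the dock. Bystander. Origin at the centre of its underside.
- reagent: White reagent bottle with a blue cap, 52 mm in diameter, 89 mm high, standing on the bench behind the dock. Bystander. Origin at the centre of its underside.
- timer: White lab timer with keys on top, 64 x 68 x 26 mm, on the bench in front of the dock's left half. Bystander. Origin at the centre of its underside.

How it is judged (in metres and radians):
On the way, in this order (a step that is already met when the one before it is completed fails the run):
1. the plate has dropped over both pins and lies flat on the dock (z of plate_mid in the frame of dock_top below 0.002 m and horizontal distance between plate_hole and pin_a below 0.004 m and horizontal distance between plate_slot and pin_b below 0.008 m and angle between the z axis of plate and the z axis of dock, either way round below 0.03 rad), for 0.2 s.
2. the keeper is swung over the corner of the seated plate (all of step 1 and value of joint keeper above 3.6 rad), for 0.2 s.
At the end, for the whole second after the job is handed in: The plate is at rest flat on the dock (underside within 2 mm of the dock's top, tilt under 0.03 rad) with its round hole over pin a (within 4 mm) and its slot over pin b (within 8 mm), and the keeper stands at 3.6 rad or more, over the plate's corner (all of step 2 and linear speed of plate below 0.02 m/s); the robot touches nothing.
It fails at once if the plate is lifted clear (its centre more than 40 mm above the dock's top) (z of plate_mid in the frame of dock_top above 0.04 m).
It fails at once if the specimen jar is shifted by more than 25 mm or tipped (distance of jar from where it was at the start of the episode above 0.025 m or angle between jar's own z axis and vertical above 0.4 rad).
It fails at once if the reagent bottle is shifted by more than 25 mm or tipped (distance of reagent from where it was at the start of the episode above 0.025 m or angle between reagent's own z axis and vertical above 0.4 rad).
It fails at once if the timer is shifted by more than 25 mm or tipped (distance of timer from where it was at the start of the episode above 0.025 m or angle between timer's own z axis and vertical above 0.4 rad).
It also fails if it takes over 64 s, if anything falls off the work surface, if the arm or the gripper's body presses on something with over 40 N, if the wrist force passes 120 N, or if a joint passes its speed limit or range.

## Working session

There is one attempt and no reset: what is moved stays moved. The work goes in short steps, Python scripts to look and compute and a shell command to move; the robot and the scene stay as the last step left them, time stands still between calls to the robot, and variables do not carry over. Pictures are saved under pics/ and viewed, at most 10 in all, crops included, and the job is handed in when it is done.

```bash
ls; mkdir -p pics
cat > h.py <<'E'
import numpy as np, cv2
from cell import env, eyes
def shot(n): return eyes.read_camera(n)
def ray(p,rc):
    E=np.array(p["extrinsics"]);R=E[:3,:3];t=E[:3,3]
    d=R.T@np.array([(rc[1]-p["cx"])/p["fx"],(rc[0]-p["cy"])/p["fy"],1.]);return -R.T@t,d
def atz(p,rc,z):
    o,d=ray(p,rc);return o+d*(z-o[2])/d[2]
def proj(p,X):
    E=np.array(p["extrinsics"]);c=E[:3,:3]@np.array(X,float)+E[:3,3]
    return [p["cy"]+p["fy"]*c[1]/c[2],p["cx"]+p["fx"]*c[0]/c[2]]
def spot(p,n,z):
    r=eyes.spot_point(n,p)
    return (round(r[0]["score"],2),np.round(r[0]["centre"]),np.round(atz(p,r[0]["centre"],z),1)) if r else None
def save(p,name): cv2.imwrite("pics/"+name,np.ascontiguousarray(p["pixels"][:,:,::-1]))
E
python3 - <<'E'
from h import *
print(env.state())
Z=dict(dock=0,dock_top=15,pin_a=22,pin_b=22,plate_mid=20,plate_hole=20,plate_slot=20,keeper_peg=48.5,jar=15,reagent=0,timer=0)
for n in ("top","side"):
    p=shot(n);save(p,n+"0.png");print(n,p["fx"],np.round(ray(p,(240,320))[0]))
    for k,z in Z.items(): print(k,spot(p,k,z))
E
```

```text
pics
{'t': 0.0, 'joints': array([ 1.18236985e+00,  4.91548789e-01,  1.55945711e+00,  7.00454194e-06,
        1.09170522e+00, -1.05597416e-01]), 'qvel': array([ 1.45143727e-05,  2.53945074e-04,  9.95588130e-04, -4.76385583e-05,
        9.81711095e-04, -4.88034001e-04]), 'tau': array([-2.90636108e-04, -6.12634492e+01, -2.58185291e+01,  6.92486647e-02,
        4.80933767e-02, -7.51520224e-05]), 'eef_pos': array([174.30094693, 599.9438754 , 214.06580542]), 'tcp_rot': array([-3.14048108e+00, -1.24065163e-04,  2.85876030e+00]), 'ft_force': array([ 0.05876633,  0.59860503, -0.23072207]), 'moment': array([0.0249836 , 0.00449506, 0.02770528]), 'grip_force': 0.0, 'opening': 0.9997650924432671}
top 538.1305421873776 [ 491. -140.  896.]
dock (0.81, array([248., 307.]), array([ 571.4, -138.4,    0. ]))
dock_top (0.7, array([250., 307.]), array([ 565.9, -138. ,   15. ]))
pin_a (0.91, array([245., 328.]), array([ 574.3, -172.1,   22. ]))
pin_b (0.91, array([245., 328.]), array([ 574.3, -172.1,   22. ]))
plate_mid (0.58, array([242., 313.]), array([ 578.7, -147.9,   20. ]))
plate_hole (0.85, array([
[... 414 characters left out ...]
7. 665.]
dock (0.86, array([284., 310.]), array([ 574.3, -145. ,    0. ]))
dock_top None
pin_a (0.9, array([290., 307.]), array([ 570.3, -102.7,   22. ]))
pin_b (0.9, array([290., 307.]), array([ 570.3, -102.7,   22. ]))
plate_mid (0.81, array([271., 307.]), array([ 580.9, -155.2,   20. ]))
plate_hole (0.8, array([257., 308.]), array([ 588.7, -195.3,   20. ]))
plate_slot (0.75, array([286., 311.]), array([ 567. , -115.5,   20. ]))
keeper_peg (0.45, array([313., 244.]), array([648.1,   1.1,  48.5]))
jar (0.7, array([259., 306.]), array([ 592.5, -195.8,   15. ]))
reagent (0.66, array([272., 309.]), array([ 583.2, -179.1,    0. ]))
timer (0.61, array([334., 395.]), array([417.1, -48.9,   0. ]))
```

Run:
```python
from h import *
a=cv2.imread("pics/top0.png");cv2.imwrite("pics/top0c.png",cv2.resize(a[130:370,180:430],None,fx=2.4,fy=2.4,interpolation=3))
```

```text
(no output)
```

View pics/top0c.png

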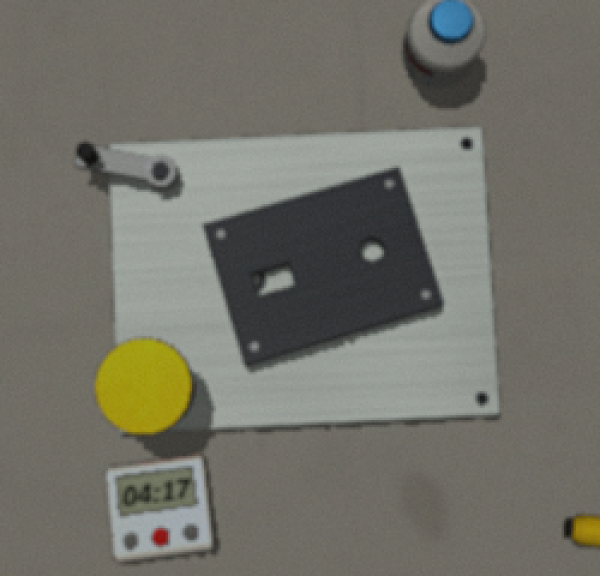

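View pics/side0.png

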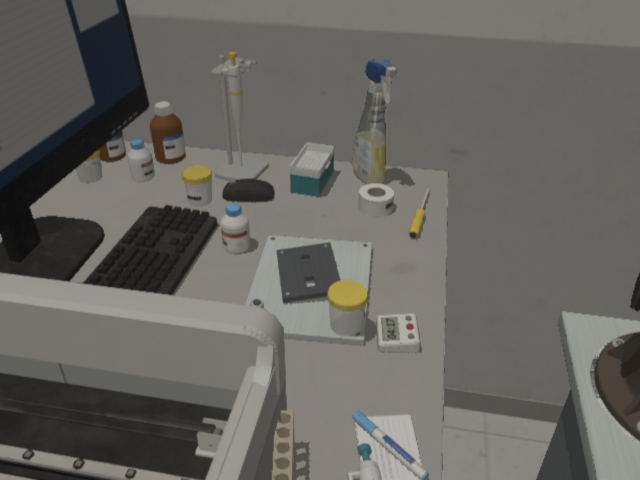

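The top view shows the plate (centre about crop (325,265)) turned by about 15°. The hole is at crop (372,250) and the slot at (277,278), with pin b showing at the slot's left end. The keeper is at top left, pointing left, the jar at bottom left (145,385), and the reagent bottle behind at top right. The side view agrees.

```bash
cat >> h.py <<'E'
def rect(p,m,z):
    c,_=cv2.findContours(m.astype(np.uint8),cv2.RETR_EXTERNAL,cv2.CHAIN_APPROX_NONE)
    c=max(c,key=cv2.contourArea)[:,0,:]
    W=np.array([atz(p,(v,u),z)[:2] for u,v in c],np.float32)
    return W,cv2.minAreaRect(W)
# dock pose: filled in after measuring
def plate(p,z=30):
    """dark-top mask of plate -> rect, holes"""
    r=eyes.cut_out("plate",p)[0]; m=r["mask"]
    W,R=rect(p,m,z); return R
E
python3 - <<'E'
from h import *
p=shot("top")
c=lambda l,z:np.array([atz(p,(130+v/2.4,180+u/2.4),z)[:2] for u,v in l])
D=c([(110,145),(481,128),(498,412),(122,432)],15);print("dock corners",np.round(D,1))
P=c([(204,225),(399,168),(442,301),(248,362)],31);print("plate",np.round(P,1),P.mean(0))
print("hole/slot top",np.round(c([(372,249),(275,279),(258,281)],31),1))
print("keeper pivot",c([(161,171)],36),"peg top",c([(88,152)],60))
print("jar",c([(144,386)],84),"timer",c([(160,508)],26),"reag",c([(451,20)],89))
d=eyes.cut_out("dock",p);q=eyes.cut_out("plate",p)
print(d[0]["score"],rect(p,d[0]["mask"]|q[0]["mask"],15)[1]);print(q[0]["score"],rect(p,q[0]["mask"],30)[1])
E
```

```text
dock corners [[ 662.6   -2.1]
 [ 679.6 -258.7]
 [ 483.9 -271.2]
 [ 466.1  -16.8]]
plate [[ 606.   -69.7]
 [ 647.5 -200.9]
 [ 557.5 -230.9]
 [ 514.3 -101.5]] [ 581.32967351 -150.74837438]
hole/slot top [[ 591.8 -183.3]
 [ 570.3 -118.4]
 [ 568.7 -107. ]]
keeper pivot [[641.41060183 -40.26719147]] peg top [[648.86689649   5.04599911]]
jar [[496.78038086 -39.23883455]] timer [[416.81603998 -45.15225317]] reag [[ 733.7645183  -229.09517955]]
0.65 ((573.6731567382812, -125.34922790527344), (200.13833618164062, 283.9629211425781), 3.7586593627929688)
0.57 ((580.9428100585938, -149.45228576660156), (101.64411163330078, 140.35020446777344), 18.6401424407959)
```

```bash
cat >> h.py <<'E'
from scipy.spatial.transform import Rotation as Ro
D0=np.array([573.05,-137.2]);DY=0.068
Rd=np.array([[np.cos(DY),-np.sin(DY)],[np.sin(DY),np.cos(DY)]])
w2d=lambda X:Rd.T@(np.array(X)[:2]-D0)
d2w=lambda X:D0+Rd@np.array(X,float)
def go(x,y,z,ydir=None):
    """units to dock xy, z; ydir= wanted dock-frame angle of tool y"""
    s=env.state();R=Ro.from_euler("xyz",s["tcp_rot"]).as_matrix();T=np.array(s["eef_pos"])
    a=np.arctan2(R[1,1],R[0,1])-DY
    print("t",round(s["t"],2),"tcp dock",np.round(w2d(T),1),"z",round(T[2],1),"tool y dock ang",round(a,3),"F",np.round(s["ft_force"],1),"q",np.round(s["joints"],2))
    print("units now",np.round(R.T@np.array([*(d2w((x,y))-T[:2]),z-T[2]])/60,2))
    if ydir is not None: print("turn units",round(-np.degrees((ydir-a+np.pi)%(2*np.pi)-np.pi)/5,2))
E
python3 -m inch '[[[0,0,0],-1,-0.26],[[0,0,0],-1,-0.26],[[0,0,0],-1,-0.26],[[0,0,0],-1,-0.26],[[-0.49,-0.86,0],0,-0.26],[[-0.49,-0.86,0],0,-0.26],[[-0.49,-0.86,0],0,-0.26],[[-0.49,-0.86,0],0,-0.26],[[-0.49,-0.86,0],0,-0.26],[[-0.49,-0.86,0],0,-0.26]]'
python3 -c "
from h import *
go(90,-10,100,np.pi/2)"
```

```text
t: 2.6
eef_pos: [371.8, 301.4, 214.9]
tcp_rot: [3.141, 0.001, -3.075]
ft_force: [0.6, -0.4, 0.2]
opening: 0.631
grip_force: 0.0
t 2.6 tcp dock [-171.   451.2] z 214.9 tool y dock ang 1.569 F [ 0.6 -0.4  0.2] q [ 0.54  0.28  1.91  0.    0.95 -1.09]
units now [-4.36 -7.68  1.91]
turn units -0.02
```

```bash
python3 -m inch '[[[-0.49,-0.85,0],0,-0.26],[[-0.49,-0.85,0],0,-0.26],[[-0.49,-0.85,0],0,-0.26],[[-0.49,-0.85,0],0,-0.26],[[-0.48,-0.85,0],0,-0.26],[[-0.48,-0.85,0],0,-0.26],[[-0.48,-0.86,0],0,-0.26],[[-0.48,-0.86,0],0,-0.26],[[-0.48,-0.86,0],0,-0.26],[[0,0,0],0,-0.26]]'
python3 -c "
from h import *
go(90,-10,18,np.pi/2)"
```

```text
t: 3.85
eef_pos: [663.5, -142.9, 213.6]
tcp_rot: [-3.141, -0.0, -3.079]
ft_force: [-0.2, 0.8, -0.3]
opening: 0.627
grip_force: 0.0
t 3.85 tcp dock [ 89.8 -11.9] z 213.6 tool y dock ang 1.566 F [-0.2  0.8 -0.3] q [-0.31  0.57  1.42 -0.    1.16 -1.94]
units now [-0.    0.03  3.26]
turn units -0.06
```

```bash
python3 -m inch '[[[0,0.03,0.9],0,-0.26],[[0,0,0.9],0,-0.26],[[0,0,0.7],0,-0.26],[[0,0,0.5],0,-0.26],[[0,0,0.25],0,-0.26],[[0,0,0],0,-0.26],[[0.1,0,0],0,-0.26],[[0.05,0,0],0,-0.26],[[0,0,0],0,-0.26],[[0,0,0],0,-0.26]]'
python3 - <<'E'
from h import *
go(60,-10,18,np.pi/2)
p=shot("top");save(p,"t1.png")
a=cv2.imread("pics/t1.png");cv2.imwrite("pics/t1c.png",cv2.resize(a[130:370,180:430],None,fx=2.4,fy=2.4,interpolation=3))
E
```

```text
t: 5.1
eef_pos: [653.6, -138.4, 20.1]
tcp_rot: [-3.141, 0.001, -3.075]
ft_force: [0.1, -0.5, -0.2]
opening: 0.631
grip_force: 0.0
t 5.1 tcp dock [80.2 -6.7] z 20.1 tool y dock ang 1.569 F [ 0.1 -0.5 -0.2] q [-0.31  0.77  1.6   0.    0.77 -1.94]
units now [ 0.34 -0.06  0.03]
turn units -0.02
```

View pics/t1c.png

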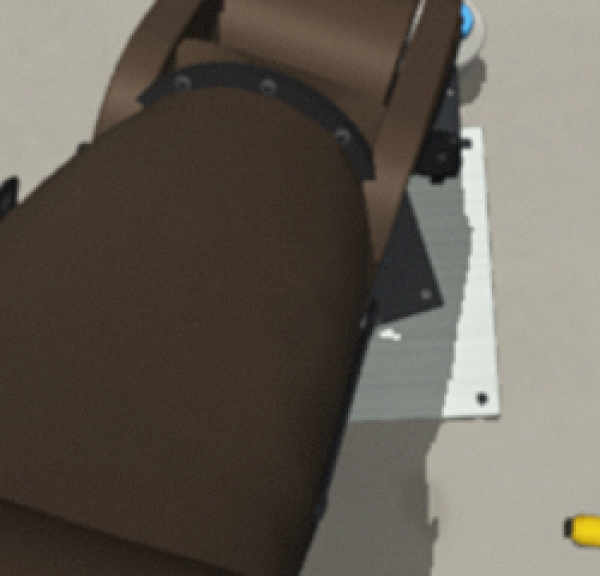

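The arm hides most of the dock from the top camera, so I'll rely on the fingers aligning the edge and check after backing off.

```bash
python3 -m inch '[[[0.05,0,0],0,-0.26],[[0.05,0,0],0,-0.26],[[0.05,0,0],0,-0.26],[[0.05,0,0],0,-0.26],[[0.05,0,0],0,-0.26],[[0.04,0,0],0,-0.26],[[0.04,0,0],0,-0.26],[[0,0,0],0,-0.26],[[0,0,0],0,-0.26],[[0,0,0],0,-0.26]]'
python3 - <<'E'
from h import *
go(90,-10,120,np.pi/2)
E
```

```text
t: 6.4
eef_pos: [633.4, -139.5, 19.5]
tcp_rot: [3.141, -0.001, -3.075]
ft_force: [0.8, -0.5, -0.1]
opening: 0.627
grip_force: 0.0
t 6.4 tcp dock [60.  -6.4] z 19.5 tool y dock ang 1.569 F [ 0.8 -0.5 -0.1] q [-0.32  0.75  1.65  0.    0.74 -1.96]
units now [-0.5  -0.06 -1.68]
turn units -0.02
```

```bash
python3 -m inch '[[[-0.3,0,0],0,-0.26],[[0,0,-0.8],0,-0.26],[[0,0,-0.8],0,-0.26],[[0,0,-0.4],1,-0.26],[[0,0,0],1,-0.26],[[0,0,0],1,-0.26],[[0,0,0],1,-0.26],[[0,0,0],1,-0.26],[[0,0,0],1,-0.26],[[0,0,0],1,-0.26]]'
python3 -m inch '[[[0,0,0],1,-0.26],[[0,0,0],1,-0.26],[[0,0,0],1,-0.26],[[0,0,0],1,-0.26],[[0,0,0],1,-0.26],[[0,0,0],1,-0.26],[[0,0,0],1,-0.26],[[0,0,0],1,-0.26],[[0,0,0],1,-0.26],[[0,0,0],1,-0.26]]'
python3 -m inch '[[[0,0,0],1,-0.26],[[-0.6,-0.43,0],0,-0.26],[[-0.6,-0.43,0],0,-0.26],[[-0.6,-0.43,0],0,-0.26],[[-0.8,0,0],0,-0.26],[[-0.8,0,0],0,-0.26],[[-0.8,0,0],0,-0.26],[[0,0,0],0,-0.26],[[0,0,0],0,-0.26],[[0,0,0],0,-0.26]]'
python3 - <<'E'
from h import *
go(0,-115,20,0)
p=shot("top");save(p,"t2.png")
a=cv2.imread("pics/t2.png");cv2.imwrite("pics/t2c.png",cv2.resize(a[130:370,180:430],None,fx=2.4,fy=2.4,interpolation=3))
E
```

```text
t: 7.65
eef_pos: [651.4, -138.3, 139.5]
tcp_rot: [-3.142, -0.001, 2.594]
ft_force: [0.3, 0.3, -0.3]
opening: 0.634
grip_force: 0.0
t: 8.9
eef_pos: [651.4, -138.3, 139.5]
tcp_rot: [-3.141, -0.0, 1.721]
ft_force: [0.2, -0.7, -0.0]
opening: 0.63
grip_force: 0.0
t: 10.15
eef_pos: [591.2, -393.8, 139.7]
tcp_rot: [-3.141, -0.0, 1.638]
ft_force: [0.1, 0.6, 0.4]
opening: 0.629
grip_force: 0.0
t 10.15 tcp dock [   0.6 -257.2] z 139.7 tool y dock ang -0.001 F [0.1 0.6 0.4] q [-0.68  0.68  1.4   0.    1.06 -0.75]
units now [ 2.37 -0.01  2.  ]
turn units -0.01
```

View pics/t2c.png

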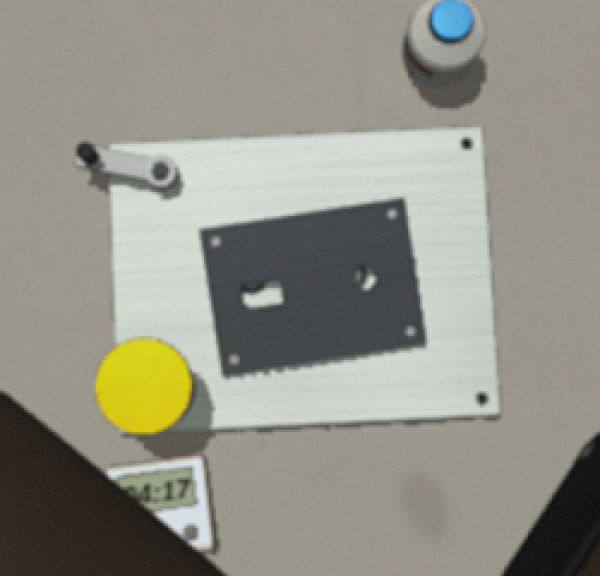

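The plate is now less askew (top edge from crop (200,230) to (404,198)). The slot at (264,293) sits slightly nearer the robot than pin b at (255,285). The hole is at (365,278).

```bash
cat >> h.py <<'E'
def plt(p):
    """top-face rect of dark plate in dock frame: centre, yaw(deg)"""
    g=cv2.cvtColor(p["pixels"],cv2.COLOR_RGB2GRAY); q=eyes.cut_out("plate",p)
    m=q[0]["mask"]; W,R=rect(p,m,30); b=cv2.boxPoints(R)
    B=np.array([w2d(x) for x in b]);c=B.mean(0)
    e=[B[i+1]-B[i] for i in range(2)];e=max(e,key=np.linalg.norm);e=e*np.sign(e[1])
    print("plate score",round(q[0]["score"],2),"c",np.round(c,1),"size",np.round(R[1],1),"yaw",round(np.arctan2(-e[0],e[1]),3))
    print(np.round(B,1).tolist())
def crop(l,z,p): return np.array([np.round(w2d(atz(p,(130+v/2.4,180+u/2.4),z)),1) for u,v in l]).tolist()
E
python3 - <<'E'
from h import *
p=shot("top");plt(p)
print(crop([(200,230),(404,198),(425,346),(222,376)],30,p))
print("slot,hole",crop([(263,293),(365,277)],30,p))
E
```

```text
plate score 0.89 c [-6.2 -5.9] size [101.2 141.6] yaw 0.102
[[-63.7, 59.4], [-49.3, -81.4], [51.4, -71.1], [37.0, 69.7]]
[[34.3, 68.0], [49.4, -70.9], [-51.4, -79.3], [-64.6, 57.4]]
slot,hole [[-10.4, 27.5], [-3.0, -41.6]]
```

```bash
python3 -m inch '[[[0.8,0,0],0,-0.26],[[0.8,0,0],0,-0.26],[[0.77,0,0.2],0,-0.26],[[0,0,0.6],0,-0.26],[[0,0,0.6],0,-0.26],[[0,0,0.4],0,-0.26],[[0,0,0.2],0,-0.26],[[0.1,0,0],0,-0.26],[[0,0,0],0,-0.26],[[0,0,0],0,-0.26]]'
python3 -c "
from h import *
go(0,-80,19,0)"
```

```text
t: 11.55
eef_pos: [581.6, -247.2, 20.6]
tcp_rot: [3.14, 0.001, 1.637]
ft_force: [-0.0, 0.6, -0.4]
opening: 0.63
grip_force: 0.0
t 11.55 tcp dock [   1.1 -110.3] z 20.6 tool y dock ang -0.002 F [-0.   0.6 -0.4] q [-0.51  0.73  1.7   0.    0.71 -0.57]
units now [ 0.51 -0.02  0.03]
turn units -0.02
```

```bash
python3 -m inch '[[[0.1,0,0],0,-0.26],[[0.1,0,0],0,-0.26],[[0.07,0,0],0,-0.26],[[0.07,0,0],0,-0.26],[[0.05,0,0],0,-0.26],[[0.05,0,0],0,-0.26],[[0.04,0,0],0,-0.26],[[0.02,0,0],0,-0.26],[[0,0,0],0,-0.26],[[0,0,0],0,-0.26]]'
python3 - <<'E'
from h import *
go(0,-100,20,0)
p=shot("top");plt(p);save(p,"t3.png")
a=cv2.imread("pics/t3.png");cv2.imwrite("pics/t3c.png",cv2.resize(a[130:370,180:430],None,fx=2.4,fy=2.4,interpolation=3))
E
```

```text
t: 12.8
eef_pos: [579.2, -217.1, 19.6]
tcp_rot: [-3.142, -0.0, 1.637]
ft_force: [0.4, 0.1, -0.0]
opening: 0.632
grip_force: 0.0
t 12.8 tcp dock [  0.7 -80.2] z 19.6 tool y dock ang -0.002 F [ 0.4  0.1 -0. ] q [-0.47  0.72  1.73  0.    0.69 -0.53]
units now [-0.33 -0.01 -0.01]
turn units -0.02
plate score 0.83 c [ 4.4 33.2] size [89.1 77.4] yaw -1.56
[[-40.5, 71.4], [-39.7, -6.0], [49.4, -5.1], [48.5, 72.3]]
```

View pics/t3c.png

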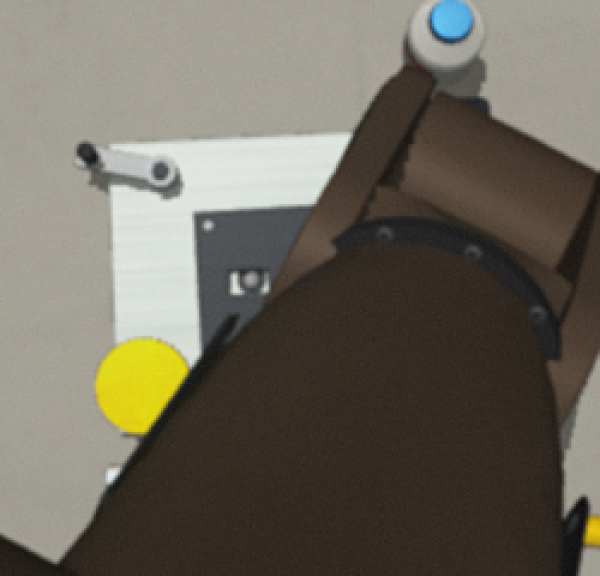

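The pin now shows in the middle of the slot (crop (250,281)), and the plate is square to the dock. I'll back off and check the hole.

```bash
python3 -m inch '[[[-0.3,0,0],0,-0.26],[[-0.3,0,-0.4],0,1],[[0,0,-0.8],0,1],[[0,0,-0.8],0,1],[[-0.8,0,0],0,1],[[-0.8,0,0],0,1],[[-0.8,0,0],0,1],[[0,0,0],0,1],[[0,0,0],0,1],[[0,0,0],0,1]]'
python3 - <<'E'
from h import *
go(0,-80,20,0)
p=shot("top");plt(p);save(p,"t4.png")
for n,z in (("plate_hole",17),("plate_slot",17),("pin_a",22)):
    print(n,[ (round(r["score"],2),np.round(w2d(atz(p,r["centre"],z)),1)) for r in eyes.spot_point(n,p)])
print("expected plate corners at seated px",[np.round((np.array(proj(p,[*d2w(c),25]))-[130,180])*2.4).tolist()[::-1] for c in((50,70),(50,-70),(-50,-70),(-50,70))])
a=cv2.imread("pics/t4.png");cv2.imwrite("pics/t4c.png",cv2.resize(a[200:300,240:370],None,fx=6,fy=6,interpolation=3))
E
```

```text
t: 14.15
eef_pos: [591.2, -396.1, 139.7]
tcp_rot: [-3.142, -0.0, 1.638]
ft_force: [-0.6, -0.0, 0.1]
opening: 0.002
grip_force: 0.0
t 14.15 tcp dock [   0.5 -259.5] z 139.7 tool y dock ang -0.001 F [-0.6 -0.   0.1] q [-0.68  0.69  1.4   0.    1.06 -0.75]
units now [ 2.99 -0.01  2.  ]
turn units -0.01
plate score 0.74 c [-0.5  2.1] size [ 99.7 139.4] yaw 0.014
[[-51.3, 71.1], [-49.3, -68.3], [50.4, -66.9], [48.4, 72.5]]
plate_hole [(0.67, array([-0.3, -2.8]))]
plate_slot [(0.69, array([-2.2, 42.1]))]
pin_a [(0.94, array([ 0.4, 32.5])), (0.66, array([  3. , -32.5]))]
expected plate corners at seated px [[197.0, 208.0], [402.0, 198.0], [410.0, 345.0], [203.0, 355.0]]
```

View pics/t4c.png

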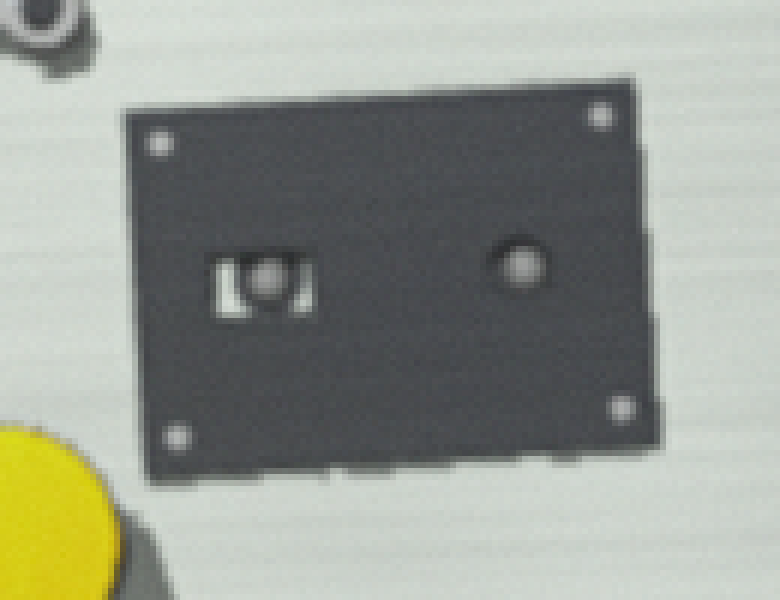

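Both pins show centred in the hole (crop (522,265)) and the slot (266,278), and the corners match the seated size, so the plate has dropped. Next is the keeper: I'll cage its peg loosely between the fingers and swing it along its arc.

```bash
python3 -m inch '[[[0.8,0.18,0],0.5,0.4],[[0.83,0.18,0],0,0.4],[[0.83,0.18,0],0,0.4],[[0.83,0.18,0],0,0.4],[[0.83,0.18,0],0,0.4],[[0.83,0.18,0],0,0.4],[[0.83,0.18,0],0,0.4],[[0.83,0.16,0],0,0.4],[[0,0,0.5],1,0.4],[[0,0,0],1,0.4]]'
python3 - <<'E'
from h import *
go(85.5,138.7,42,-0.22)
p=shot("side");r=eyes.spot_point("plate_mid",p)[:1];print(r, "seated exp",proj(p,[*d2w((0,0)),15]))
for n in ("plate_hole","plate_slot"): print(n,[np.round(x["centre"]) for x in eyes.spot_point(n,p)])
print(proj(p,[*d2w((0,-35)),15]),proj(p,[*d2w((0,35)),15]))
a=p["pixels"][220:340,220:380,::-1];cv2.imwrite("pics/s5.png",cv2.resize(a,None,fx=4.5,fy=4.5,interpolation=3))
E
```

```text
t: 15.65
eef_pos: [664.2, 3.3, 107.7]
tcp_rot: [-3.138, 0.0, 1.418]
ft_force: [0.6, -0.3, 0.4]
opening: 0.298
grip_force: 0.0
t 15.65 tcp dock [100.5 134. ] z 107.7 tool y dock ang -0.221 F [ 0.6 -0.3  0.4] q [-0.09  0.66  1.56  0.    0.93  0.06]
units now [ 0.02 -0.26  1.1 ]
turn units -0.01
[{'centre': [280.9, 309.6], 'score': 0.97}] seated exp [np.float64(280.21366662938055), np.float64(309.70393746831576)]
plate_hole [array([270., 312.])]
plate_slot [array([295., 309.])]
[np.float64(267.8925982154386), np.float64(312.21521176550647)] [np.float64(293.22873334250056), np.float64(307.05121276824855)]
```

View pics/s5.png

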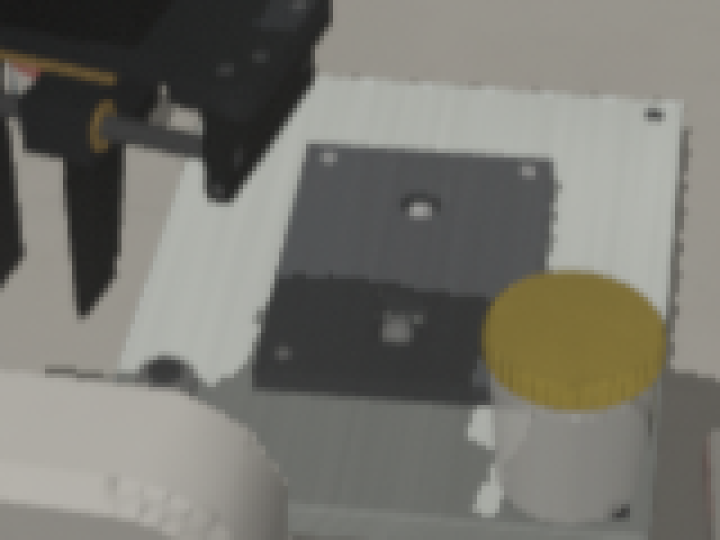

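The side view shows the plate flat, with both pins in place, matching the seated projection to within 2 px. Now I'll lower the fingers over the peg.

```bash
python3 -m inch '[[[0.02,-0.26,0],0,0.4],[[0,0,0],0,0.4],[[0,0,0.3],0,0.4],[[0,0,0.3],0,0.4],[[0,0,0.3],0,0.4],[[0,0,0.2],0,0.4],[[0,0,0],0,0.4],[[0,0,0],0,0.4],[[0,0,0],0,0.4],[[0,0,0],0,0.4]]'
python3 - <<'E'
from h import *
go(85.5,138.7,42,-0.22)
p=shot("wrist");save(p,"w6.png");r=eyes.spot_point("keeper_peg",p);print(r[:2])
if r: print(w2d(atz(p,r[0]["centre"],48.5)))
E
```

```text
t: 17.1
eef_pos: [650.2, 5.6, 44.1]
tcp_rot: [3.141, -0.0, 1.419]
ft_force: [0.2, -0.1, 0.2]
opening: 0.304
grip_force: 0.0
t 17.1 tcp dock [ 86.6 137.2] z 44.1 tool y dock ang -0.22 F [ 0.2 -0.1  0.2] q [-0.09  0.72  1.64  0.    0.78  0.06]
units now [ 0.02 -0.02  0.04]
turn units 0.0
[{'centre': [299.5, 320.8], 'score': 0.71}]
[ 84.08913005 142.04988463]
```

View pics/w6.png

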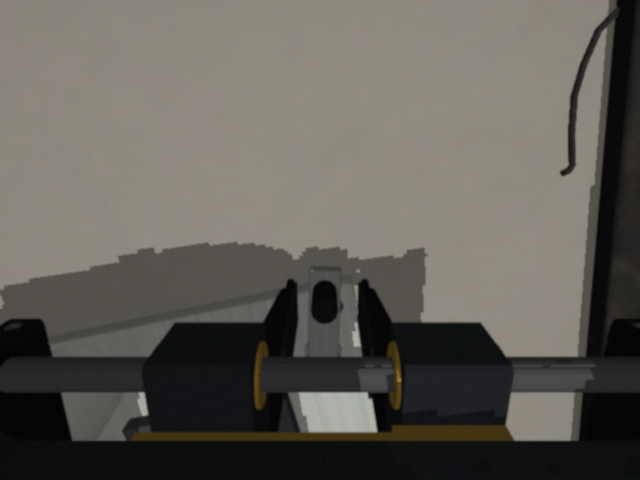

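The peg (324,300) sits between the two fingers. I'll start the arc.

```bash
cat >> h.py <<'E'
def arc():
    s=env.state();d=w2d(s["eef_pos"])-[75,92];th=np.arctan2(d[1],d[0])%(2*np.pi)
    R=Ro.from_euler("xyz",s["tcp_rot"]).as_matrix();a=np.arctan2(R[1,0],R[0,0])-DY
    print("th",round(th,3),"r",round(np.hypot(*d),1),"tool x ang",round(a%(2*np.pi),3),"z",round(s["eef_pos"][2],1),"F",np.round(s["ft_force"],1),"q6",round(s["joints"][5],2))
E
python3 -m inch '[[[0.01,-0.08,0],-1,0.4],[[0,-0.07,0],-1,0.4],[[0,-0.07,0],-1,0.4],[[0,-0.07,0],-1,0.4],[[0,-0.07,0],-1,0.4],[[0,-0.07,0],-1,0.4],[[0,-0.07,0],-1,0.4],[[0,-0.07,0],-1,0.4],[[0,-0.07,0],-1,0.4],[[0,-0.07,0],-1,0.4]]'
python3 -c "
from h import *
arc()"
```

```text
t: 18.45
eef_pos: [610.2, -3.6, 43.9]
tcp_rot: [3.141, 0.001, 2.294]
ft_force: [1.8, -0.4, 0.3]
opening: 0.304
grip_force: 0.4
th 2.21 r 48.4 tool x ang 2.226 z 43.9 F [ 1.8 -0.4  0.3] q6 -0.84
```

Tracking the circle well.

```bash
python3 -m inch '[[[0,-0.07,0],-1,0.4],[[0,-0.07,0],-1,0.4],[[0,-0.07,0],-1,0.4],[[0,-0.07,0],-1,0.4],[[0,-0.07,0],-1,0.4],[[0,-0.07,0],-1,0.4],[[0,-0.07,0],-1,0.4],[[0,-0.07,0],-1,0.4],[[0,-0.07,0],-1,0.4],[[0,-0.07,0],-1,0.4]]'
python3 -c "
from h import *
arc()"
```

```text
t: 19.7
eef_pos: [592.2, -40.0, 43.9]
tcp_rot: [3.142, 0.001, -3.116]
ft_force: [0.6, 1.3, 0.6]
opening: 0.303
grip_force: 0.4
th 3.068 r 49.4 tool x ang 3.099 z 43.9 F [0.6 1.3 0.6] q6 -1.78
```

```bash
python3 -m inch '[[[-0.01,-0.07,0],-1,0.4],[[0,-0.07,0],-1,0.4],[[0,-0.07,0],-1,0.4],[[0,-0.07,0],-1,0.4],[[0,-0.07,0],-1,0.4],[[0,-0.07,0],-1,0.4],[[0,-0.07,0],-1,0.4],[[-0.01,-0.07,0],0,0.4],[[-0.01,-0.07,0],0,0.4],[[0,0,0],0,0.4]]'
python3 -c "
from h import *
arc()"
```

```text
t: 20.95
eef_pos: [607.0, -74.1, 43.6]
tcp_rot: [-3.141, 0.0, -2.509]
ft_force: [0.3, -0.4, -0.8]
opening: 0.304
grip_force: 0.0
th 3.846 r 48.4 tool x ang 3.706 z 43.6 F [ 0.3 -0.4 -0.8] q6 -2.43
```

```bash
python3 -m inch '[[[-0.01,-0.05,0],0,0.4],[[-0.01,-0.05,0],0,0.4],[[-0.02,-0.05,0],0,0.4],[[-0.02,-0.05,0],0,0.4],[[0,0,0],0,0.4],[[0,0,0],0,0.4],[[0,0,0],0,0.4],[[0,0,0],0,0.4],[[0,0,0],0,0.4],[[0,0,0],0,0.4]]'
python3 -c "
from h import *
arc()"
```

```text
t: 22.2
eef_pos: [616.6, -81.3, 43.6]
tcp_rot: [3.141, -0.0, -2.508]
ft_force: [-2.2, 2.5, 0.4]
opening: 0.298
grip_force: 1.2
th 4.096 r 48.0 tool x ang 3.707 z 43.6 F [-2.2  2.5  0.4] q6 -2.44
```

```bash
python3 -m inch '[[[0,0.06,0],0,0.4],[[0,0.06,0],0,0.4],[[0,0,0],0,0.4],[[0,0,-0.4],0,0.4],[[0,0,-0.7],0,0.4],[[0,0,-0.8],0,0.4],[[0,0.8,0],0,0.4],[[0,0.8,0],0,0.4],[[0,0.8,0],0,0.4],[[0,0.8,0],0,0.4]]'
python3 -m inch '[[[0,0.8,0],0,0.4],[[0,0.8,0],0,0.4],[[0,0.8,0],0,0.4],[[0,0,0],0,0.4],[[0,0,0],0,0.4],[[0,0,0],0,0.4],[[0,0,0],0,0.4],[[0,0,0],0,0.4],[[0,0,0],0,0.4],[[0,0,0],0,0.4]]'
python3 - <<'E'
from h import *
arc()
p=shot("top");save(p,"t7.png");plt(p)
q=spot(p,"keeper_peg",48.5);d=w2d(q[2])-[75,92];print(q[0],np.arctan2(d[1],d[0])%(2*np.pi),np.hypot(*d))
a=cv2.imread("pics/t7.png");cv2.imwrite("pics/t7c.png",cv2.resize(a[130:370,180:430],None,fx=2.4,fy=2.4,interpolation=3))
E
```

```text
t: 23.45
eef_pos: [497.9, 80.2, 157.8]
tcp_rot: [-3.141, 0.001, -2.508]
ft_force: [-0.5, 1.0, -0.2]
opening: 0.298
grip_force: 0.0
t: 24.7
eef_pos: [413.5, 195.2, 157.6]
tcp_rot: [3.142, 0.0, -2.508]
ft_force: [-0.2, -0.4, -0.6]
opening: 0.299
grip_force: 0.0
th 2.272 r 327.9 tool x ang 3.707 z 157.6 F [-0.2 -0.4 -0.6] q6 -1.91
plate score 0.68 c [-0.1  2.8] size [102.4 141.1] yaw 0.021
[[-52.7, 72.3], [-49.8, -68.8], [52.6, -66.6], [49.7, 74.4]]
0.97 3.9353257721219976 44.11683264947837
```

View pics/t7c.png

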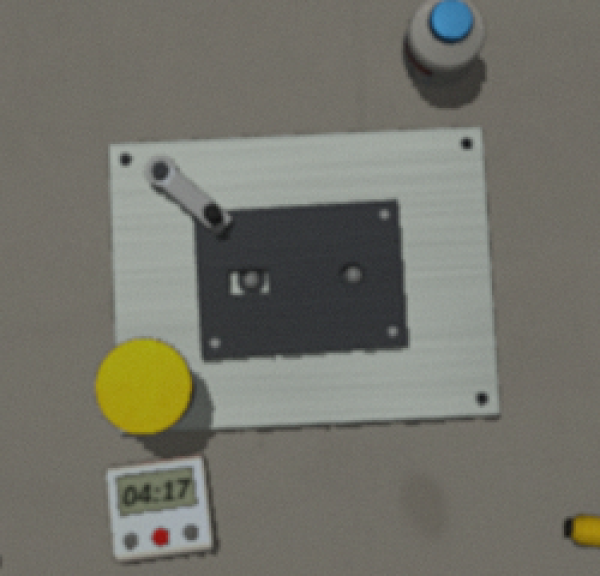

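The keeper lies over the plate's corner at about 3.94 rad (peg at crop (213,213)). The plate is seated on both pins, the bystanders haven't moved, and the arm is clear.

```bash
python3 -c "
from cell import env
print(env.job_done())"
```

```text
the job is handed in; nothing more can be done
None
```

I nudged the plate onto both pins and swung the keeper over its corner to about 3.94 rad, as measured in the last picture; the jar, bottle and timer stand where they were, the arm is clear, and the job was handed in at about 25 s with no verdict shown.

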